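# Draw the gate former out of a plaster mould

## Task

The wooden former that shaped the pour gate is still stuck down in the plaster mould, flush with its top. Take the steel draw rod from its stand, screw it clockwise into the brass insert of the former until its collar sits down on the wood, then draw the former straight up out of the gate without tipping it, and stand it upright and wholly on the round plywood bat, setting it down gently with the rod still screwed in. Go easy on the soft plaster, and leave the things standing round the work where they are.

Things in the scene. Friction and masses are not known exactly. Their poses are not given: they have to be found in the camera images.
- mould: White plaster casting mould, a heavy block 150 (x) x 140 (y) x 98 mm high, two halves held by dark rubber straps, fixed in place. Origin: centre of its underside, z up. In the middle of its top is a square pour gate 59 x 59 mm, 54 mm deep, straight-sided and parallel to the block's sides, with a flat floor.
- former: Dark hardwood gate former, 56 x 56 x 52 mm high, about 0.25 kg, loose, standing in the gate with 1.5 mm play on each side and its top 2 mm below the plaster's top, so that nothing of it can be gripped. Origin: centre of its underside, z up, x and y along its sides. The square gate keeps it from turning. A tapped brass insert is let into its top.
- former_top (a point): Centre of the former's top and of the insert's mouth, 52 mm above the former's origin; axes as the former's. The insert: a round hole straight down the former's axis, 22.4 mm wide for 22 mm, then a pilot hole 15.4 mm wide to 46 mm depth. In the wide part is a coarse three-start right-hand thread, 20 mm lead; its rounded ridges leave 15.5 mm clear and begin 2 mm below the top.
- draw_rod: Steel draw rod with a light wooden T-handle, 0.25 kg, loose, parked upright, its 30 mm wide, 5 mm thick collar resting on the stand. Origin: centre of the collar's underside, z up along the rod, x along the T-handle. Home is when the collar lands on the former's top and the turning moment rises; snug is enough (0.3 N m). The thread has 1.6 mm end play, so up to 0.5 rad more take it from home to tight.
- rod_handle (a point): Middle of the rod's T-handle, 66 mm above the rod's origin; axes as the rod's. The handle is 80 mm long (x), 14 mm wide (y, flat sides) and 20 mm high; below it the shank is round, 14 mm thick.
- rod_nose (a point): Blunt lower end of the rod's spigot, 40 mm below the rod's origin. The spigot is 13.4 mm thick, its last 6 mm tapering to 7 mm, and carries three thread ridges, 17.9 mm over all, 5 to 14 mm below the collar. Where the thread begins is not known: set in the insert, the rod stops with its collar 5 to 11 mm above the former's top, and from there sinks 20 mm per clockwise turn seen from above.
- rod_stand: Round light-wood stand, 80 mm across, 48 mm high, fixed, with a hole 24 mm wide in the middle of its top in which the rod's spigot hangs. Origin: centre of its underside.
- bat: Round plywood bat, 150 mm across, 12 mm thick, flat on the table, fixed. Origin: centre of its underside, z up. The former is to stand on it.
- box_lid (a point): Upper far end of the raised lid of the green tool box, the only tall thing near the work, fixed. The lid runs from here towards the robot (to x = 0.29), between y = 0.07 and 0.17, up to z = 0.205: carry long things past its far end or above it.
- glaze_cup: Bystander: small whitish paper cup, 59 mm across, 58 mm high. Origin: centre of its underside.
- wood_rib: Bystander: kidney-shaped wooden rib, 48 x 96 x 8 mm, lying flat. Origin: centre of its underside.
- stamp: Bystander: square wooden hand stamp standing upright, 26 x 26 x 52 mm. Origin: centre of its underside.

How it is judged:
On the way, in this order (a step that is already met when the one before it is completed fails the run):
1. the draw rod is screwed home: its collar sits on the former (within 2.5 mm) and is centred on it (within 5 mm), while the former is still down in the gate (raised less than 4 mm) (z of draw_rod in the frame of former_top below 0.0025 m and horizontal distance between draw_rod and former_top below 0.005 m and z of former in the frame of mould below 0.048 m and horizontal distance between former and mould below 0.006 m), for 0.2 s.
2. the former is drawn clear of the gate straight up: its underside above the plaster's top, still over the gate (within 25 mm) and upright (within 0.15 rad) (z of former in the frame of mould above 0.1 m and horizontal distance between former and mould below 0.025 m and angle between former's own z axis and vertical below 0.15 rad).
At the end, for the whole second after the job is handed in: The former stands upright (within 0.08 rad) and at rest on the bat, its whole base on the plywood (centre within 35 mm of the bat's centre), with the draw rod still screwed into it (collar within 5 mm of its top, within 8 mm of its axis), and nothing is held (horizontal distance between former and bat below 0.035 m and z of former in the frame of bat between 0.009 and 0.015 m and angle between former's own z axis and vertical below 0.08 rad and z of draw_rod in the frame of former_top below 0.005 m and horizontal distance between draw_rod and former_top below 0.008 m and linear speed of each of former, draw_rod below 0.02 m/s); the robot touches nothing.
It fails at once if the former is tipped more than 0.2 rad while it is still in the gate, or more than 0.5 rad anywhere (angle between former's own z axis and vertical above 0.5 rad or (angle between former's own z axis and vertical above 0.2 rad and z of former in the frame of mould below 0.098 m and horizontal distance between former and mould below 0.04 m)).
It fails at once if the plaster is pressed or pulled by the former, the rod or the robot with more than 100 N (contact force between mould and former above 100 N or contact force between mould and draw_rod above 100 N or contact force between mould and the fingers above 100 N or contact force between mould and the arm above 100 N).
It fails at once if the former is banged down on the bat (more than 100 N) (contact force between former and bat above 100 N).
It fails at once if a thing standing by (cup, rib, stamp) is shifted more than 25 mm (distance of any of glaze_cup, wood_rib, stamp from where it was at the start of the episode above 0.025 m).
It also fails if it takes over 72 s, if anything falls off the work surface, if the arm or the gripper's body presses on something with over 40 N, if the wrist force passes 120 N, or if a joint passes its speed limit or range.

## Robot

A 6-joint arm with a two-finger parallel gripper is mounted at the origin on a cart in front of the work surface, level with it; the furniture and walls round the work are solid. World frame = base frame: x ahead of the robot, y to its left, z up, the work surface at z = 0. Lengths are in m, angles in rad, forces in N, time in s.
With the tool pointing down it reaches from about 0.275 to 0.825 m from the base axis. Payload 4.9 kg.
Tool frame: the origin (TCP) lies midway between the tips of the shut fingers; the grasp point (between the pads) lies 19 mm behind it (grip_point_offset is the distance from the TCP to the grasp point, in m); z points along the fingers, x is the direction in which the jaws open and shut, and the axes are right-handed (so a half turn about z gives the same grasp; the last joint's range is limited). The gripper opens to 85 mm and grips with 20 to 120 N. Pads are 22 mm wide; open, the fingers measure 114 mm over their backs; the gripper's body (76 mm by 85 mm) begins 54 mm behind the grasp point. The pads swing forward as they close: fully open they stand 13 mm farther back than shut.
Start: joints at [-1.268, 0.326, -0.193, 1.052, 0, 1.437], TCP at [0.233, -0.498, 0.231] pointing down, gripper open.
Joint ranges: [-2.65, 2.65], [-0.97, 1.79], [-1.3, 1.35], [-1.93, 2.1], [-1.47, 1.37], [-3.14, 3.14]. Speed limits (rad/s): [2.57, 2.57, 3.14, 3.14, 3.14, 3.14].

## Interface

Orientations are given as a rotation vector (axis times angle).
In Python, from cell import * gives the robot as it stands. Calls block until the motion is done:
- movep(position, orientation): joint-space move of the TCP to a pose.
- move_l(position, velocity=0.15, rot=None, until_force=None): straight line of the TCP; rot=None keeps the orientation; velocity is the mean speed in m/s. With until_force (N) it stops when the force on the tool has changed by that much, and returns True; else False.
- set_joints(angles): joint-space move.
- let_go() and grab(newtons=None): open the fingers fully, or close them until they stop; newtons is the grip in N (None keeps the last).
- sleep(seconds).
- ik(position, orientation): joint angles nearest the present ones, or None.
- get_state(): the state.
- grab_frame(name): name is "side" or "top" or "wrist"; returns a dict with "img" (480x640x3 uint8, red, green, blue), "fx", "fy", "cx", "cy" (pixels), "cam_to_world" (4x4, takes a point from camera to world coordinates); the wrist camera has in their place "T_tool_cam" (4x4, takes a point from camera to tool coordinates, whose origin is the TCP and whose axes are the tool frame's). Camera axes: x right, y down, z forward; pixel columns grow to the right and rows downward; lengths in m; the calibration is good to about 2 mm. A picture is of the moment at which its call begins: read the wrist's pose just before it. There is no depth.
A pose or a line that the arm cannot do raises MotionError and nothing moves.
- sign_off(): hands the job in, once; it reports no verdict.
Trained networks look in the newest picture that a camera, given by its name, has taken for a name from the list of things; names that differ only in an ending like _2 or _b are one class to them, and where a whole thing is asked for, a point or a joint stands for the part that bears it (a point fixed in the world has none). Each returns a list of dicts, best first, with "score" (0 to 1); they miss things now and then, are a little off and sometimes report something else, mostly with a low value. They report only what shows in the picture. A call takes as long as a camera call.
- spot_in(camera, name): "centre" ([column, row] in pixels, amid what is visible of it).
- silhouettes(camera, name): "mask" (480x640 bool, what is visible of it) and "centre" ([column, row] in pixels, amid what is visible of it).
- tip_of(camera, name): "centre" ([column, row] in pixels: a listed point, or the origin of a listed thing).
The state is a dict: "clock": time; "q": joint angles; "joint_velocities": joint speeds; "tau": joint torques, N m; "position": TCP position; "eef_rot": TCP orientation; "contact_force": force on the tool from outside, world axes, zero at the start; "wrist_torque": the same for the moment, N m; "finger_gap": opening from 0.0 (shut) to 1.0 (fully open).
Only numpy, scipy, OpenCV 4.12 (cv2) and the standard library are available. Lean on these libraries where they do the work, as an engineer would, in place of code of your own. Each camera call takes 0.05 s, during which the arm holds its last target. There are 200 camera calls.

## Working session

There is one attempt and no reset: what is moved stays moved. The work goes in short steps, each a Python script; the robot and the scene stay as the last script left them, time stands still between calls to the robot, and variables do not carry over. Pictures are saved under pics/ and viewed, about 8 in all and at most 12, crops included, and the job is handed in when it is done.

```bash
ls; mkdir -p pics; cat > h.py <<'E'
from cell import *
import numpy as np, cv2
from scipy.spatial.transform import Rotation as R
def cam(name):
    s=get_state(); f=grab_frame(name)
    if name=="wrist":
        T=np.eye(4);T[:3,:3]=R.from_rotvec(s["eef_rot"]).as_matrix();T[:3,3]=s["position"]
        f["cam_to_world"]=T@np.array(f["T_tool_cam"])
    f["cam_to_world"]=np.array(f["cam_to_world"]); return f
def ray(f,c):
    T=f["cam_to_world"];d=T[:3,:3]@np.array([(c[0]-f["cx"])/f["fx"],(c[1]-f["cy"])/f["fy"],1.]);return T[:3,3],d/np.linalg.norm(d)
def proj(f,p):
    q=np.linalg.inv(f["cam_to_world"])@np.append(p,1);return np.array([f["fx"]*q[0]/q[2]+f["cx"],f["fy"]*q[1]/q[2]+f["cy"]])
def atz(f,c,z):
    o,d=ray(f,c);return o+d*(z-o[2])/d[2]
def tri(rs):
    A=sum(np.eye(3)-np.outer(d,d) for o,d in rs);b=sum((np.eye(3)-np.outer(d,d))@o for o,d in rs)
    p=np.linalg.solve(A,b);return p,[np.linalg.norm(np.cross(p-o,d)) for o,d in rs]
def save(f,n): cv2.imwrite("pics/"+n,f["img"][:,:,::-1])
def down(yaw): # tool z down, tool x (jaw dir) at yaw
    c,s=np.cos(yaw),np.sin(yaw);return R.from_matrix(np.array([[c,s,0],[s,-c,0],[0,0,-1]])).as_rotvec()
E
python3 - <<'E'
from h import *
np.set_printoptions(precision=4,suppress=True)
s=get_state();print(s)
F={n:cam(n) for n in("side","top")}
for n in F: save(F[n],n+"0.png"); print(n,F[n]["cam_to_world"],F[n]["fx"])
for nm in ["mould","former_top","draw_rod","rod_handle","rod_stand","bat","box_lid","glaze_cup","wood_rib","stamp"]:
    rs=[]
    for n in F:
        t=tip_of(n,nm)
        print(nm,n,[(np.round(a["centre"],1).tolist(),round(a["score"],2)) for a in t[:2]])
        if t: rs.append(ray(F[n],t[0]["centre"]))
    if len(rs)==2: print("   ",*tri(rs))
cv2.imwrite("pics/both0.png",cv2.resize(np.hstack([F["side"]["img"],F["top"]["img"]])[:,:,::-1],(800,300),interpolation=cv2.INTER_AREA))
E
```

```text
pics
{'clock': 0.0, 'q': array([-1.2682,  0.327 , -0.1936,  1.052 , -0.    ,  1.4366]), 'joint_velocities': array([ 0.0008,  0.    , -0.0006,  0.0012, -0.0012, -0.0023]), 'tau': array([ -0.0017, -44.3394,  26.2444,   0.0154,  -0.0002,  -0.    ]), 'position': array([ 0.2325, -0.4978,  0.2305]), 'eef_rot': array([-2.6491,  1.6867,  0.0021]), 'contact_force': array([-0.4413, -0.9941, -1.031 ]), 'wrist_torque': array([0.0279, 0.0343, 0.0304]), 'finger_gap': 1.0012679469064418}
side [[-0.9668 -0.0723  0.2449  0.3959]
 [-0.2544  0.3541 -0.8999  0.829 ]
 [-0.0217 -0.9324 -0.3608  0.456 ]
 [ 0.      0.      0.      1.    ]] 451.32291003361104
top [[ 0.0132 -0.9975  0.0698  0.5568]
 [-0.9999 -0.0125  0.0095  0.077 ]
 [-0.0086 -0.0699 -0.9975  0.9852]
 [ 0.      0.      0.      1.    ]] 467.38971127917534
mould side [([279.6, 387.4], 0.94), ([381.1, 367.4], 0.5)]
mould top [([217.3, 238.5], 0.95)]
    [ 0.6174  0.296  -0.0022] [np.float64(0.005102505459123735), np.float64(0.005102505459123717)]
former_top side [([273.8, 334.6], 0.69), ([350.4, 225.3], 0.37)]
former_top top [([205.6, 239.3], 0.
[... 897 characters left out ...]
27.3], 0.93)]
box_lid top [([292.8, 283.1], 0.67)]
    [0.5367 0.1235 0.2065] [np.float64(0.0008359178238955884), np.float64(0.0008359178238955922)]
glaze_cup side [([236.1, 334.5], 0.89)]
glaze_cup top [([276.6, 182.3], 0.56)]
    [ 0.7427  0.1734 -0.0012] [np.float64(0.001384321661968272), np.float64(0.0013843216619685527)]
wood_rib side [([379.3, 366.1], 0.59)]
wood_rib top [([264.5, 311.0], 0.79)]
    [ 0.4708  0.1953 -0.0109] [np.float64(0.0004133220691051485), np.float64(0.00041332206910521665)]
stamp side [([294.8, 287.8], 0.55)]
stamp top [([376.7, 203.5], 0.66), ([323.2, 228.8], 0.56)]
    [ 0.6987 -0.041  -0.0052] [np.float64(0.002947229246878546), np.float64(0.002947229246878624)]
```

View pics/top0.png

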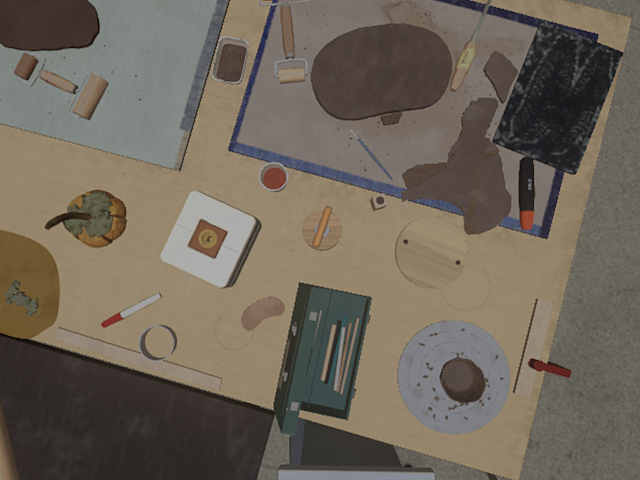

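View pics/side0.png

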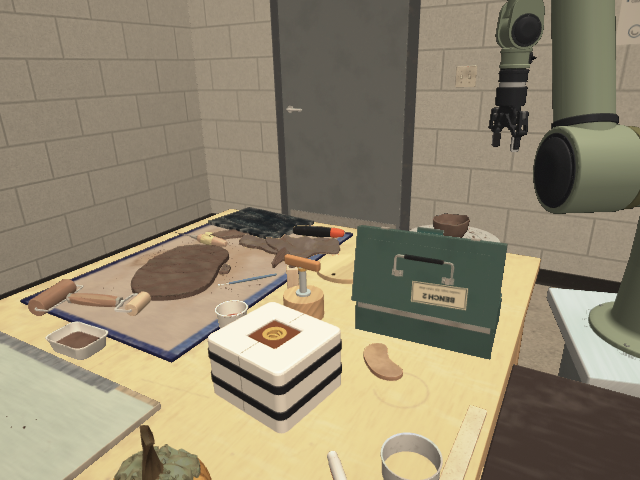

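The top view shows the mould at (210,238), the rod handle running (328,208)-(317,247), and the bat at (431,252). The cup is at (273,177), the stamp at (378,202) and the rib at (263,313). The side view agrees. Next I'll look closer with the wrist camera over the mould and the rod.

```bash
python3 - <<'E'
from h import *
np.set_printoptions(precision=4,suppress=True)
print(get_state()["clock"])
def opts(p,yaws):
    for y in yaws:
        q=ik(p,down(y)); print(y, q)
opts([.64,.076,.3],[-.28+np.pi/2,-.28-np.pi/2]); opts([.614,.298,.3],[-.28+np.pi/2,-.28-np.pi/2])
ims=[]
obs={k:[] for k in("rod_handle","draw_rod","former_top","mould")}
def look(p,names):
    movep(p,down(-.28+np.pi/2)); sleep(.2)
    f=cam("wrist"); ims.append(f["img"]); 
    for n in names:
        t=tip_of("wrist",n); print(n,t and (t[0]["centre"],t[0]["score"]))
        if t: obs[n].append(ray(f,t[0]["centre"]))
    for n in names[:1]:
        m=silhouettes("wrist","draw_rod" if n=="rod_handle" else "former")
        if m:
            mm=m[0]["mask"].astype(np.uint8);r=cv2.minAreaRect(cv2.findNonZero(mm));z=.114 if n=="rod_handle" else .096
            b=np.array([atz(f,c,z)[:2] for c in cv2.boxPoints(r)]); print("rect",b.tolist(),b.mean(0)); e=np.diff(np.vstack([b,b[:1]]),axis=0);print(np.linalg.norm(e,axis=1),np.arctan2(e[:,1],e[:,0]))
            print(np.round(proj(f,[.6417,.075,.114])))
for p in([.60,.06,.32],[.66,.10,.28]): look(p,["rod_handle","draw_rod"])
for p in([.58,.29,.30],[.64,.30,.30]): look(p,["former_top","mould"])
for n in obs:
    if len(obs[n])>1: print(n,*tri(obs[n]))
cv2.imwrite("pics/w1.png",cv2.resize(np.vstack([np.hstack(ims[:2]),np.hstack(ims[2:])])[:,:,::-1],(800,600),interpolation=cv2.INTER_AREA))
s=get_state();print(s["clock"],s["q"])
E
```

```text
1.1
1.2907963267948965 [ 0.0037  0.4808  0.2158  1.3058 -0.      0.2837]
-1.8507963267948966 [ 0.0037  0.4808  0.2158  1.3058  0.     -2.8578]
1.2907963267948965 [ 0.3438  0.5635  0.3511  1.3584 -0.      0.6238]
-1.8507963267948966 [ 0.3438  0.5635  0.3511  1.3584  0.     -2.5178]
rod_handle ([349.5, 243.9], 0.88)
draw_rod ([345.3, 228.3], 0.67)
rect [[0.6713292457887918, 0.04503196966494872], [0.5947166428470998, 0.07226394114692063], [0.60307295800176, 0.09501978251578015], [0.6803156751556143, 0.06916066026285099]] [0.6374 0.0704]
[0.0813 0.0242 0.0815 0.0257] [ 2.8001  1.2189 -0.323  -1.9273]
[348. 249.]
rod_handle ([290.0, 207.5], 0.93)
draw_rod ([294.2, 193.2], 0.82)
rect [[0.6753212179376187, 0.0548900752804378], [0.5993641210352271, 0.08081095868728269], [0.6061773093316762, 0.10300749263843427], [0.682660273771728, 0.07866523177642729]] [0.6409 0.0793]
[0.0803 0.0232 0.0803 0.0249] [ 2.8127  1.273  -0.3081 -1.8702]
[289. 210.]
former_top ([338.3, 249.4], 0.61)
mould ([332.1, 226.4], 0.77)
former_top ([309.5, 194.6], 0.83)
mould []
rect [[0.6303480452931984, 0.2553969845098334], [0.5774453890156561, 0.28022493348384875], [0.5993084868390218, 0.3311795546319361], [0.6535331668399814, 0.308552502745115]] [0.6152 0.2938]
[0.0584 0.0554 0.0588 0.058 ] [ 2.7028  1.1655 -0.3953 -1.9821]
[101. 283.]
rod_handle [0.6394 0.0773 0.109 ] [np.float64(0.001333362668591624), np.float64(0.0013333626685916988)]
draw_rod [0.6349 0.0783 0.0556] [np.float64(0.0004601935218315513), np.float64(0.00046019352183149166)]
former_top [0.6155 0.2953 0.1093] [np.float64(2.689736236265066e-05), np.float64(2.6897362362745194e-05)]
6.7167 [ 0.3344  0.6187  0.447   1.3985 -0.      0.614 ]
```

View pics/w1.png

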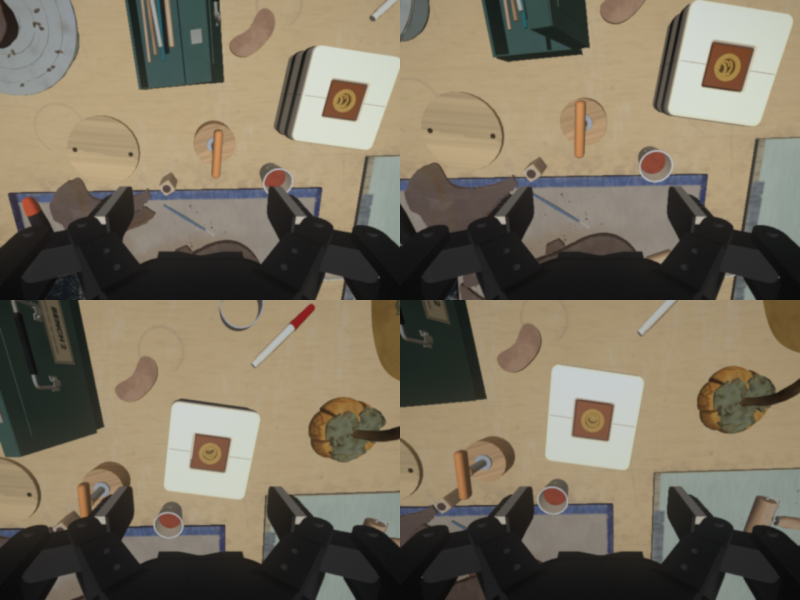

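The wrist views show the handle orange over the stand and the former's brass insert in the centre of the mould; the positions agree to a few mm. I'll take close views from opposite yaws so that any calibration bias cancels.

```bash
python3 - <<'E'
from h import *
np.set_printoptions(precision=4,suppress=True)
T=np.array(cam("wrist")["T_tool_cam"]);print(T)
ims=[]
def look(P,yaw,h,n):
    # put the optical axis through P with TCP height P.z+h
    Rm=R.from_rotvec(down(yaw)).as_matrix(); o=Rm@T[:3,3]; d=Rm@T[:3,2]
    tcp=np.array([0,0,P[2]+h]); k=(P[2]-tcp[2]-o[2])/d[2]; tcp[:2]=P[:2]-o[:2]-k*d[:2]
    movep(tcp.tolist(),down(yaw)); sleep(.25); f=cam("wrist"); ims.append(f["img"])
    t=tip_of("wrist",n); c=t[0]["centre"]; print(n,yaw,c,t[0]["score"],"at z:",atz(f,c,P[2]))
    m=silhouettes("wrist","former" if n=="former_top" else "draw_rod")
    if m:
        mm=m[0]["mask"].astype(np.uint8);b=np.array([atz(f,c,P[2])[:2] for c in cv2.boxPoints(cv2.minAreaRect(cv2.findNonZero(mm)))])
        e=np.diff(np.vstack([b,b[:1]]),axis=0);print("rect",b.mean(0),np.linalg.norm(e,axis=1)[:2],np.arctan2(e[:,1],e[:,0])[:2])
    return f,ray(f,c)
FT=[.615,.296,.096];RH=[.640,.0775,.114]
a=[look(FT,1.25,.12,"former_top"),look(FT,-1.89,.12,"former_top")]
print("former",tri([x[1] for x in a]))
b=[look(RH,-1.89,.12,"rod_handle"),look([.64,.0775,.134],1.25,.12,"rod_handle")]
print("rod",tri([x[1] for x in b]))
cv2.imwrite("pics/w2.png",cv2.resize(np.vstack([np.hstack(ims[:2]),np.hstack(ims[2:])])[:,:,::-1],(800,600),interpolation=cv2.INTER_AREA))
s=get_state();print(s["clock"],s["q"])
E
```

```text
[[ 1.      0.0011  0.001  -0.0012]
 [-0.0013  0.9635  0.2678 -0.0679]
 [-0.0007 -0.2678  0.9635 -0.1413]
 [ 0.      0.      0.      1.    ]]
former_top 1.25 [315.3, 243.8] 0.82 at z: [0.6178 0.2924 0.096 ]
rect [0.6141 0.2939] [0.0566 0.0547] [2.699 1.155]
former_top -1.89 [321.5, 243.1] 0.88 at z: [0.6133 0.2935 0.096 ]
rect [0.6164 0.2927] [0.0566 0.0541] [-0.4364 -1.9841]
former (array([0.6155, 0.293 , 0.1041]), [np.float64(0.00022561491623123418), np.float64(0.00022561491623114118)])
rod_handle -1.89 [327.6, 239.1] 0.65 at z: [0.6397 0.0713 0.114 ]
rect [0.6385 0.0753] [0.0218 0.0815] [-1.8863  2.8392]
rod_handle 1.25 [319.3, 236.7] 0.63 at z: [0.6356 0.0781 0.134 ]
rect [0.6352 0.0765] [0.0203 0.0763] [ 1.2513 -0.3114]
rod (array([0.6401, 0.0738, 0.1128]), [np.float64(0.0026103646656045368), np.float64(0.0026103646656045355)])
15.0167 [ 0.0099  0.4871  0.1109  1.1945 -0.      0.3306]
```

View pics/w2.png

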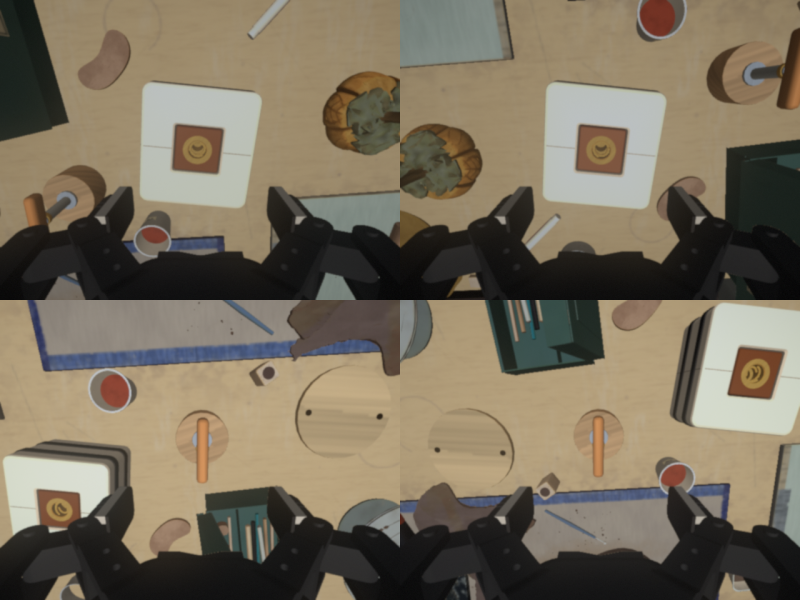

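Opposite views put former_top at (0.6154, 0.2932), and the brass insert and handle are clear in the picture. Now I'll grasp the rod.

```bash
python3 - <<'E'
from h import *
np.set_printoptions(precision=4,suppress=True)
ya=-1.885; o=down(ya)
movep([.640,.0755,.18],o); move_l([.640,.0755,.095],.1,until_force=15); print(get_state()["position"])
grab(70); s=get_state(); print(s["finger_gap"],s["contact_force"],s["wrist_torque"])
move_l([.640,.0755,.25],.15); s=get_state();print(s["finger_gap"],s["contact_force"])
sleep(.2)
# far side of mould look, high above gate
movep([.6154,.2932,.25],o); sleep(.3)
s=get_state();P=s["position"];print(P,s["q"],s["contact_force"],s["wrist_torque"],s["clock"])
F={n:cam(n) for n in("side","top")}
for nm in("rod_nose","draw_rod","rod_handle","former_top"):
    rs=[]
    for n in F:
        t=tip_of(n,nm)
        if t: rs.append(ray(F[n],t[0]["centre"])); print(nm,n,t[0]["centre"],t[0]["score"])
    if len(rs)==2: print(nm,*tri(rs))
im=cv2.resize(F["side"]["img"][130:370,150:400],(500,480));t2=cv2.resize(F["top"]["img"][160:320,100:260],(300,300));im2=np.zeros((480,300,3),np.uint8);im2[:300]=t2
cv2.imwrite("pics/g.png",np.hstack([im,im2])[:,:,::-1])
E
```

```text
[0.6406 0.0755 0.0957]
0.1534783187291074 [ 0.6388 -0.1733  2.6421] [-0.002   0.0046 -0.0235]
0.14994779249271603 [-0.8855  1.6237 -2.4207]
[0.616  0.2917 0.2501] [ 0.3342  0.5721  0.2416  1.2401 -0.0001 -2.4911] [ 0.352   0.2426 -1.8183] [ 0.0221  0.0219 -0.0275] 21.8917
rod_nose side [271.1, 294.1] 0.75
draw_rod side [271.7, 266.1] 0.9
draw_rod top [192.2, 234.7] 0.67
draw_rod [0.6136 0.294  0.2025] [np.float64(0.0010327346557292348), np.float64(0.0010327346557290852)]
rod_handle side [263.1, 218.4] 0.72
rod_handle top [179.1, 233.7] 0.79
rod_handle [0.6146 0.2968 0.2722] [np.float64(0.004169188869768231), np.float64(0.004169188869768082)]
former_top side [274.5, 334.9] 0.71
former_top top [205.9, 236.1] 0.8
former_top [0.6173 0.2973 0.0931] [np.float64(0.003138036626596532), np.float64(0.003138036626596418)]
```

View pics/g.png

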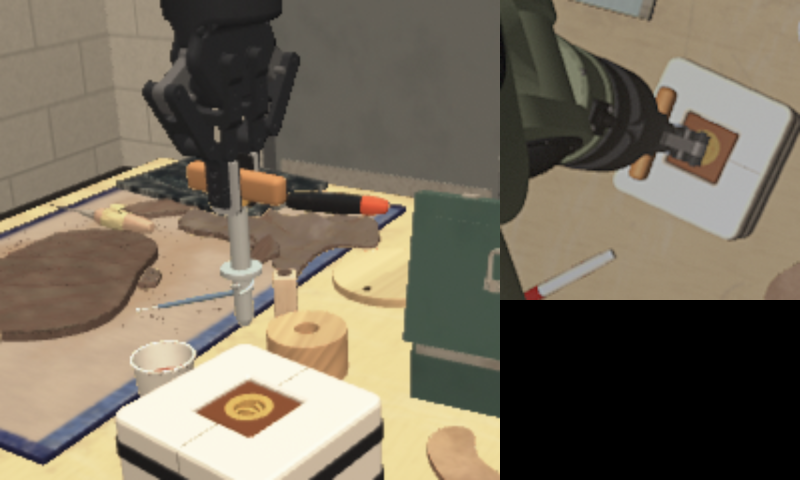

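The side crop shows the rod held upright, with its nose at about (271,294) in the full frame, just above the brass insert at (274,335). The rod's x-offset can be compared within the side camera.

```bash
python3 - <<'E'
from h import *
np.set_printoptions(precision=4,suppress=True)
f=cam("side");t=cam("top")
for nm,z in(("former_top",.096),("rod_nose",.163),("draw_rod",.203),("rod_handle",.269)):
    c=tip_of("side",nm); c=np.array(c[0]["centre"]) if c else None
    p=proj(f,[.616,.2917,z]) if nm!="former_top" else proj(f,[.6154,.2932,z]); g=np.linalg.norm(proj(f,[.626,.2917,z])-proj(f,[.616,.2917,z]))/10
    print(nm,"side meas-pred px",None if c is None else c-p,"px/mm",g)
    c=tip_of("top",nm)
    if c: print("   top meas-pred",np.array(c[0]["centre"])-proj(t,[.616,.2917,z]))
# rod silhouette: shank/spigot axis columns
m=silhouettes("side","draw_rod")[0]["mask"]
for r in range(225,300,5):
    w=np.flatnonzero(m[r]); 
    if len(w): print(r,w.min(),w.max(),end=" | ")
print();
for z in(.163,.18,.203,.22,.235): print(proj(f,[.616,.2917,z]))
E
```

```text
former_top side meas-pred px [-0.4327  2.3737] px/mm 0.6397355463861805
   top meas-pred [-1.8293 -1.5736]
rod_nose side meas-pred px [ 1.3525 -1.5917] px/mm 0.6608830660315388
draw_rod side meas-pred px [0.6979 3.8026] px/mm 0.6743600772428683
   top meas-pred [ 1.9669 -0.3573]
rod_handle side meas-pred px [ 0.7599 -2.1216] px/mm 0.6981835718230875
   top meas-pred [-1.9149  1.8191]
225 248 293 | 230 271 292 | 235 270 274 | 240 264 273 | 245 263 274 | 250 264 274 | 255 265 274 | 260 264 277 | 265 260 280 | 270 264 277 | 275 267 276 | 280 267 276 | 285 267 276 | 290 269 275 | 
[271.6475 290.5917]
[270.9154 279.8138]
[269.9021 264.8974]
[269.1358 253.6166]
[268.447  243.4768]
```

The rod axis is within about 1 mm of the tool axis. I'll lower it with feedback on the actual TCP position.

```bash
python3 - <<'E'
from h import *
np.set_printoptions(precision=4,suppress=True)
G=np.array([.6154,.2932]);cmd=G.copy()
for z in(.205,.192):
    move_l([*cmd,z],.08); sleep(.2); p=get_state()["position"]; print(p); cmd=cmd+(G-p[:2])
move_l([*cmd,.192],.03);sleep(.2);s=get_state();print("cmd",cmd,s["position"],s["contact_force"],s["wrist_torque"])
hit=move_l([*cmd,.140],.03,until_force=10);s=get_state()
print(hit,s["position"],s["contact_force"],s["wrist_torque"],s["q"][5],s["clock"])
E
```

```text
[0.6158 0.2933 0.2058]
[0.6151 0.2931 0.1923]
cmd [0.6152 0.2931] [0.6152 0.2931 0.192 ] [-0.2279  0.3181 -2.4287] [ 0.0417  0.035  -0.0072]
True [0.6157 0.2933 0.1525] [1.199  0.1084 4.9669] [-0.0147  0.0767 -0.0435] -2.490917138059176 26.0417
```

It stopped with the collar about 8.8 mm above the wood, which is in the expected window. Now I'll screw it in clockwise, which is decreasing yaw and rising j6, following the lead with force feedback.

```bash
cat > screw.py <<'E'
from h import *
np.set_printoptions(precision=3,suppress=True)
G=[.6154,.2932];s=get_state();z=s["position"][2]
# actual yaw
yaw=np.arctan2(*R.from_rotvec(s["eef_rot"]).as_matrix()[[1,0],0]); y0=yaw
f0z=-2.0; st=.2
for i in range(24):
    yaw-=st; z-=st/(2*np.pi)*.020
    try: move_l([*G,z],.003,rot=down(yaw))
    except MotionError as e: print("ME",e); break
    s=get_state();F=s["contact_force"];M=s["wrist_torque"];p=s["position"]
    print(f"{i} turned {y0-yaw:.2f} cmdz {z:.4f}",p,F,M,round(s["q"][5],3),round(s["clock"],2))
    if abs(M[2])>.3: print("snug");break
    if abs(F[2])>35 or np.hypot(*F[:2])>30: print("force");break
    z-=np.clip((6-F[2])*2e-5,-4e-4,4e-4)
E
python3 screw.py
```

```text
0 turned 0.20 cmdz 0.1518 [0.616 0.293 0.152] [1.07  1.14  0.438] [ 0.046 -0.15   0.091] -2.293 26.47
1 turned 0.40 cmdz 0.1511 [0.616 0.293 0.151] [ 1.715 -0.865  1.367] [-0.074 -0.373  0.006] -2.093 26.87
2 turned 0.60 cmdz 0.1504 [0.616 0.293 0.151] [2.606 0.82  0.739] [ 0.134 -0.535  0.007] -1.894 27.26
3 turned 0.80 cmdz 0.1496 [0.616 0.293 0.15 ] [2.377 0.497 2.981] [ 0.026 -0.549 -0.064] -1.694 27.66
4 turned 1.00 cmdz 0.1489 [0.616 0.293 0.149] [ 1.236 -0.493  4.362] [-0.071 -0.454 -0.012] -1.494 28.04
5 turned 1.20 cmdz 0.1482 [0.615 0.293 0.149] [ 1.173 -0.28   5.211] [-0.13  -0.25   0.009] -1.294 28.42
6 turned 1.40 cmdz 0.1476 [0.615 0.293 0.148] [ 0.814 -0.706  5.954] [-0.084 -0.202 -0.024] -1.094 28.78
7 turned 1.60 cmdz 0.1470 [0.615 0.293 0.147] [-1.057  0.325  5.153] [-0.062 -0.09  -0.109] -0.894 29.15
8 turned 1.80 cmdz 0.1463 [0.615 0.293 0.147] [-0.088  0.363  7.683] [-0.033  0.019  0.005] -0.694 29.52
9 turned 2.00 cmdz 0.1457 [0.615 0.293 0.146] [-0.319 -0.337  6.13 ] [-0.043  0.055  0.002] -0.494 29.87
10 turned 2.20 cmdz 0.1451 [0.615 0.294 0.145] [-1.157  0.445  5.755] [ 0.043  0.121 -0.066] -0.294 30.23
11 turned 2.40 cmdz 0.1444 [0.615 0.294 0.145] [-0.833  0.319  6.181] [ 0.089  0.132 -0.047] -0.094 30.59
12 turned 2.60 cmdz 0.1438 [0.615 0.294 0.144] [-1.055  0.65   5.804] [ 0.214  0.119 -0.028] 0.106 30.95
13 turned 2.80 cmdz 0.1432 [0.615 0.294 0.143] [-0.981  1.347  5.817] [ 0.283  0.107 -0.015] 0.306 31.32
14 turned 3.00 cmdz 0.1425 [0.615 0.294 0.143] [0.698 1.023 6.745] [ 0.256  0.176 -0.046] 0.506 31.68
15 turned 3.20 cmdz 0.1419 [0.615 0.294 0.143] [-0.295  1.492 10.268] [ 0.238  0.243 -0.105] 0.706 32.04
16 turned 3.40 cmdz 0.1413 [0.615 0.294 0.143] [-2.333  1.308 11.7  ] [ 0.215  0.465 -0.051] 0.906 32.39
17 turned 3.60 cmdz 0.1408 [0.615 0.295 0.143] [-2.811  0.428 13.978] [0.232 0.695 0.652] 1.104 32.74
snug
```

The rod is home: z stalled at about 0.1427 and the moment rose to 0.65 N m. I'll relieve the press, then draw straight up.

```bash
python3 - <<'E'
from h import *
np.set_printoptions(precision=3,suppress=True)
s=get_state();p=s["position"];x,y=.6154,.2935
move_l([x,y,p[2]],.01); sleep(.3); s=get_state();print(s["position"],s["contact_force"],s["wrist_torque"])
z=p[2]
for z in(.146,.150,.160,.180,.215,.27):
    hit=move_l([x,y,z],.05 if z>.15 else .02,until_force=35);s=get_state();print(hit,s["position"],s["contact_force"],s["wrist_torque"],round(s["clock"],2))
    if hit: break
sleep(.2);print(get_state()["finger_gap"])
f=cam("side");t=cam("top");im=f["img"]
for c,fr in(("side",f),("top",t)):
    m=silhouettes(c,"bat")
    if m:
        v=cv2.findNonZero(m[0]["mask"].astype(np.uint8));e=cv2.fitEllipse(cv2.convexHull(v));print(c,m[0]["score"],m[0]["centre"],e,atz(fr,e[0],.012))
tt=[tip_of(c,"former") for c in("side","top")];print([a[:1] for a in tt])
cv2.imwrite("pics/lift.png",cv2.resize(im[100:400,120:440],(640,600))[:,:,::-1])
E
```

```text
[0.615 0.294 0.143] [-0.837  5.701  4.662] [1.204 0.2   0.764]
False [0.615 0.294 0.143] [ 1.933  5.68  -6.667] [ 1.538 -0.779  0.765] 33.72
False [0.614 0.294 0.145] [  6.102   7.512 -18.62 ] [ 1.91  -1.741  0.77 ] 34.07
False [0.614 0.294 0.155] [  5.651   6.41  -18.198] [ 1.841 -1.537  0.771] 34.42
False [0.614 0.293 0.175] [  4.517   5.51  -14.202] [ 1.585 -1.328  0.669] 34.97
False [0.615 0.293 0.214] [ 0.304  1.526 -5.561] [ 0.073 -0.017 -0.01 ] 35.82
False [0.615 0.293 0.269] [ 0.469  0.545 -5.724] [ 0.037 -0.014 -0.011] 37.07
0.1478891985932161
side 0.8 [336.0, 266.6] ((339.2355651855469, 268.4118957519531), (30.051725387573242, 44.92727279663086), 88.80168914794922) [ 0.612 -0.129  0.012]
top 0.93 [433.3, 250.4] ((430.5945129394531, 252.41091918945312), (71.08224487304688, 72.86200714111328), 115.23152160644531) [ 0.598 -0.151  0.012]
[[{'centre': [272.9, 285.4], 'score': 0.61}], [{'centre': [198.3, 234.8], 'score': 0.88}]]
```

View pics/lift.png

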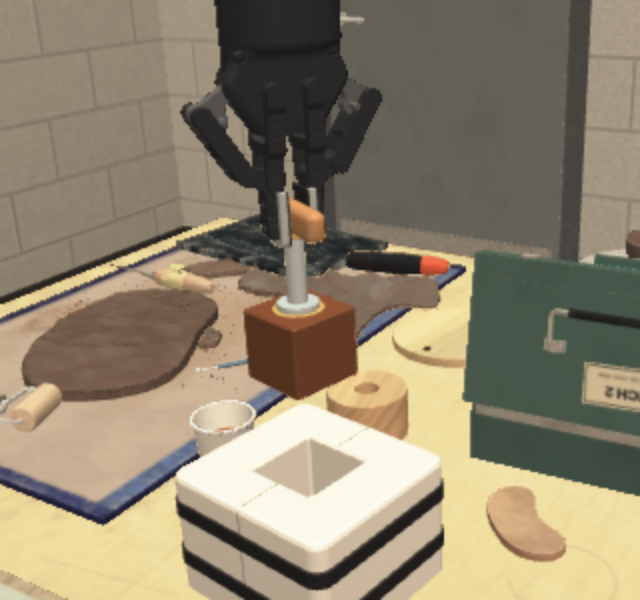

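The former hangs level below the rod, and the gate is empty. Now I'll carry it past the far end of the lid to the bat at (0.598, -0.151).

```bash
python3 - <<'E'
from h import *
np.set_printoptions(precision=3,suppress=True)
B=[.598,-.151]
move_l([.65,.08,.28],.2); move_l([*B,.22],.2); move_l([*B,.135],.1); sleep(.2)
s=get_state();print(s["position"],s["contact_force"],s["wrist_torque"],s["clock"])
f=cam("side");im=f["img"]
hit=move_l([*B,.100],.015,until_force=6);s=get_state();print(hit,s["position"],s["contact_force"],s["wrist_torque"],s["clock"])
f=cam("side");cv2.imwrite("pics/set.png",np.hstack([cv2.resize(x[150:330,240:440],(400,360)) for x in(im,f["img"])])[:,:,::-1])
E
```

```text
[ 0.598 -0.151  0.136] [-0.024 -0.242 -4.88 ] [ 0.003 -0.009  0.003] 41.375
True [ 0.598 -0.151  0.111] [-0.066 -0.372  6.18 ] [ 0.001  0.104 -0.05 ] 42.9167
```

View pics/set.png

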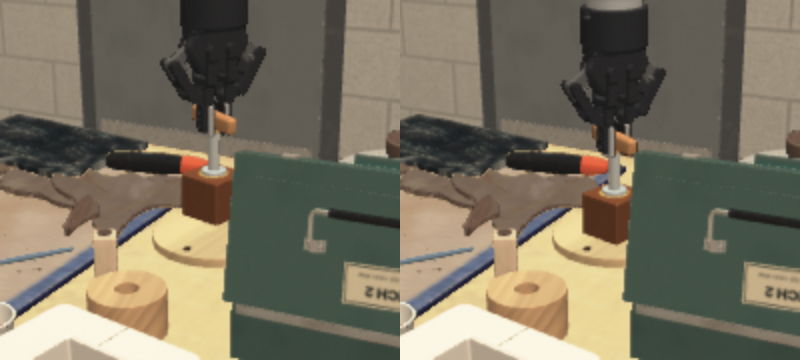

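Contact came at z = 0.111, as predicted, and the former stands upright on the bat. I'll release, retreat and check.

```bash
python3 - <<'E'
from h import *
np.set_printoptions(precision=3,suppress=True)
B=[.598,-.151]
let_go(); sleep(.3); move_l([*B,.26],.1)
movep([.40,-.35,.30],get_state()["eef_rot"]); sleep(.3)
t=cam("top");f=cam("side")
for n,z in(("bat",.012),("former_top",.064),("draw_rod",.064),("rod_handle",.13)):
    c=tip_of("top",n)
    if c: print(n,c[0]["score"],atz(t,c[0]["centre"],z))
print(get_state()["clock"],get_state()["finger_gap"])
cv2.imwrite("pics/end.png",np.hstack([cv2.resize(t["img"][140:320,200:500],(400,360)),cv2.resize(f["img"][150:330,240:440],(400,360))])[:,:,::-1])
E
```

```text
bat 0.65 [ 0.598 -0.157  0.012]
former_top 0.86 [ 0.605 -0.152  0.064]
draw_rod 0.65 [ 0.601 -0.156  0.064]
rod_handle 0.93 [ 0.601 -0.154  0.13 ]
47.3167 0.9962165898795089
```

View pics/end.png

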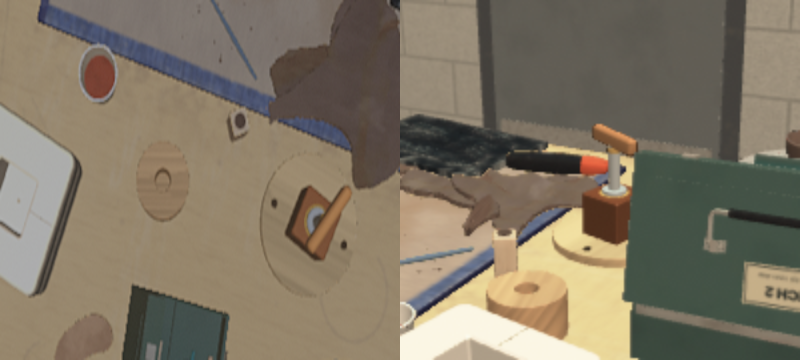

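The former stands upright and centred on the bat with the rod still in it, and the cup, stamp and rib haven't moved.

```bash
python3 -c "
from cell import *
sign_off()"
```

```text
the job is handed in; nothing more can be done
```

The former is out of the gate and standing upright on the bat with the draw rod still screwed in. I handed the job in at about 47 s of the 72 s; no verdict is reported.

- **Screwing in:** I took the rod by its T-handle and set it in the insert, where it stopped about 9 mm above the wood. I then turned it 3.6 rad clockwise until the sinking stalled and the moment rose to 0.65 N m. That is above the 0.3 N m that counts as snug.
- **Drawing and setting down:** The former came straight up with at most about 20 N at the wrist. It was set on the bat at the predicted height with about 11 N of contact.
- **Last checks:** In the top camera the former's centre is within about 9 mm of the bat's centre, against the 35 mm allowed. The collar looks seated on the wood, the gripper is open and clear, and the cup, stamp and rib look unmoved.
- **Disagreements:**
  - The side camera's fit of the bat was about 2.6 cm off the top camera's, because the tool box hid part of the bat. I used the top camera's value.
  - After tightening there was a sideways load of about 5–10 N, with up to 2.6 N m on the wrist, while the former was in the gate. It vanished once the former was clear.

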